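Draw the bolt of the medicine box and hold it drawn

TASK

Take the key with the yellow head out of the wooden rack, push it down into the brass lock cylinder on top of the grey medicine box, working it past the sticky pins until its head sits on the cylinder, then turn it a quarter turn clockwise (seen from above) to draw the bolt. The lock springs back, so finish while still gripping the key, fully in and turned; leave the other two keys in the rack and do not disturb the jars and beakers.

Things in the scene. Friction and masses are not known exactly. Their poses are not given: they have to be found in the camera images.
- key_yellow: Key with a yellow plastic head, upright in any of the rack's places. Head 10 (x) x 26 (y) x 40 mm high, a plain block; grip its broad faces. Origin at the shoulder: centre of the head's underside; z up. Steel blade below: 5 mm thick (x), 12 wide (y), 32 long, the last 9 mm a rounded V nose; it fits either way round. 35 g.
- key_blue: Key with a blue plastic head, upright in any of the rack's places. Same size and shape as the yellow key, same origin. Stays in the rack.
- key_black: Key with a black plastic head, upright in any of the rack's places. Same size and shape as the yellow key, same origin. Stays in the rack.
- key_rack: Wooden block fixed to the worktop, 48 x 144 x 45 mm high; origin at the centre of its underside, long side along y. Slots 7 (x) x 14 mm (y) at y = -45, 0, +45 mm each hold a key with 1 mm play, shoulder on the block's top, its x and y along the rack's. Mind the wall cabinet at the left (world x over 0.64 m, y over 0.26 m, z over 0.5 m): bring the arm in from in front of it.
- lock_box: Grey steel medicine box fixed to the worktop, 155 (x) x 164 (y) x 66 mm high; origin under its centre, front to -x. On its front part a lock case 52 x 64 mm, centre x = -42 mm, y = 0, top 82 mm above the worktop, holds the brass cylinder. Behind it the shut lid, with the bolt's keeper (81 mm high, x = 0) and a bail handle (81 mm high, x = +45 mm).
- lock_face (a point): Centre of the cylinder's top face (30 mm across, 84 mm above the worktop); turns with it, z up. Keyway 7 (x) x 14 mm (y), 46 mm deep: 1 mm play round the blade; its long side lies along the box's y at rest. Sprung pins 10 and 20 mm down rub on the blade's edges: pushing in takes 3 to 10 N, wiggling helps. Fully in, the key's shoulder rests on this face.
- plug (a joint): Turn of the brass cylinder, rad: 0 at rest, grows clockwise seen from above, stop at 1.6. A spring turns it back to 0 when let go (0.02 N m at 0, 0.12 N m fully turned). It draws the bolt. The key turns 0.1 to 0.25 rad in the keyway before the cylinder follows.
- beaker_100: Small clear beaker, 59 x 53 x 71 mm high, loose; origin at the centre of its underside. Leave alone.
- beaker_250: Larger clear beaker, 78 x 72 x 95 mm high, loose; origin at the centre of its underside. Leave alone.
- jar_left: White ointment jar with a red lid, 49 mm across, 44 mm high, loose, at the left of the work; origin at the centre of its underside. Leave alone.
- jar_front: White ointment jar with a red lid, 49 mm across, 44 mm high, loose, in front at the right; origin at the centre of its underside. Leave alone.

How it is judged:
By the outcome, as a careful person would: the job done as asked, in the order asked, and still so for the second after the job is handed in, while the arm keeps its last pose, push and grip.
It also fails if it takes over 51 s, if anything falls off the work surface, if the arm or the gripper's body presses on something with over 40 N, if the wrist force passes 120 N, or if a joint passes its speed limit or range.

ROBOT

A 6-joint arm with a two-finger parallel gripper is mounted at the origin on a cart in front of the work surface, level with it; the furniture and walls round the work are solid. World frame = base frame: x ahead of the robot, y to its left, z up, the work surface at z = 0. Lengths are in m, angles in rad, forces in N, time in s.
With the tool pointing down it reaches from about 0.375 to 0.975 m from the base axis. Payload 3.8 kg.
Tool frame: the origin (TCP) lies at the very end of the fingers, on their centre line; the grasp point (between the pads) lies 19 mm behind it; z points along the fingers, y is the line along which they close (so a half turn about z gives the same grasp; the last joint's range is limited). The gripper opens to 85 mm and grips with 20 to 120 N. Pads are 22 mm wide; open, the fingers measure 114 mm over their backs; the gripper's body (76 mm by 85 mm) begins 54 mm behind the grasp point. The pads swing forward as they close: fully open they stand 13 mm farther back than shut.
Start: joints at [1.237, 0.264, 1.604, -0, 1.274, -0.037], TCP at [0.197, 0.645, 0.231] pointing down, gripper open.
Joint ranges: [-2.63, 2.63], [-0.94, 2.18], [0.31, 2.57], [-1.31, 4.45], [0, 2.66], [-2.55, 2.55]. Speed limits (rad/s): [2.57, 2.57, 3.14, 3.14, 3.14, 3.14].

INTERFACE

Orientations are given as a unit quaternion [w, x, y, z].
In Python, from plant import manip, capture, job gives the robot as it stands.
- The arm moves only by the tool send_rows, never from a script. Its argument "deltas" is a list of rows, each a list of 4 numbers: the shift along the tool's x, y, z in m, then the turn about the tool's z in rad. In form: [[tx, ty, tz, twist], ...]. A call has 1 to 5 rows; each row shifts and turns the commanded pose from where the row before left it, along the tool's axes as they then stand; what a row does not reach is not made up. A row lasts 1/12 s, in which the tool goes at most 41.7 mm and 7.16 degrees, less where a joint would pass 70% of its speed; a pose out of reach is approached as far as the arm can. A call is refused whole if a number of a shift passes 0.0417 or a number of a turn 0.125, either way. A call with a gripper value outside its range is refused whole. "jaw" is the closure, from 0 (fully open) to 1 (shut), set as the call begins (left out, the last holds). The fingers move at their own pace and stop on an object; "grip_force" is the grip in N (left out, the last holds). Time passes only in rows, so rows that do not move let the fingers close. It gives the time, the measured TCP pose, the force, the opening and the grip force at its end, in the units of the state.
- manip.read_state(): the state, without advancing time (a new reading comes with each control period).
- capture(name): name is "scene" or "top" or "wrist"; returns a dict with "image" (420x560x3 uint8, red, green, blue), "K" (3x3 intrinsics, pixels), "R" (3x3) and "t" (3): a world point X has camera coordinates R X + t; the wrist camera has in their place "tool_from_camera" (4x4, takes a point from camera to tool coordinates, whose origin is the TCP and whose axes are the flange's). Camera axes: x right, y down, z forward; pixel columns grow to the right and rows downward; lengths in m; the calibration is good to about 2 mm. A picture is of the moment at which its call begins: read the wrist's pose just before it. There is no depth.
- job.job_done(): hands the job in; it is judged then, once.
The state is a dict: "time_s": time; "joint_positions": joint angles; "dq": joint speeds; "joint_torque": joint torques, N m; "tcp_pos": TCP position; "ee_rot": TCP orientation; "contact_force": force on the tool from outside, world axes, zero at the start; "ft_torque": the same for the moment, N m; "opening": finger opening in m; "finger_force": force on a finger pad.
Only numpy, scipy, OpenCV 4.12 (cv2) and the standard library are available. Lean on these libraries where they do the work, as an engineer would, in place of code of your own. Each camera call takes 0.05 s, during which the arm holds its last target. There are 200 camera calls.

## Working session

There is one attempt and no reset: what is moved stays moved. The work goes in short steps, Python scripts to look and compute and a tool call to move; the robot and the scene stay as the last step left them, time stands still between calls to the robot, and variables do not carry over. Pictures are saved under pics/ and viewed, at most 10 in all, crops included, and the job is handed in when it is done.

Besides the shell and the picture viewer there is one more tool, called after "Emit:" by a JSON object that holds its "method" and its "body". send_rows: Moves the arm, as the interface text tells. Its arguments: {"type":"object","properties":{"deltas":{"type":"array"},"jaw":{"type":"number"},"grip_force":{"type":"number"}},"required":["deltas"]}

```bash
mkdir -p pics; python3 - <<'E'
from plant import manip,capture
import cv2,numpy as np,pickle
s=manip.read_state()
print({k:np.round(v,3).tolist() for k,v in s.items()})
ims=[]
for n in("scene","top","wrist"):
    c=capture(n);c['s']=s;pickle.dump(c,open(n+'.pkl','wb'))
    cv2.imwrite(f'pics/{n}0.png',c['image'][:,:,::-1])
    print(n,{k:np.round(v,3).tolist() for k,v in c.items() if k not in('image','s')})
E
```

```text
{'time_s': 0.0, 'joint_positions': [1.237, 0.265, 1.605, -0.0, 1.274, -0.037], 'dq': [-0.001, -0.001, 0.003, -0.001, 0.001, 0.001], 'joint_torque': [-0.001, -51.511, -36.731, 0.0, 0.013, -0.0], 'tcp_pos': [0.197, 0.645, 0.23], 'ee_rot': [-0.0, 0.148, 0.989, -0.001], 'contact_force': [0.45, -0.529, -0.052], 'ft_torque': [-0.034, 0.006, 0.02], 'finger_force': 0.0, 'opening': 0.086}
scene {'K': [[445.018, 0.0, 278.555], [0.0, 445.018, 200.12], [0.0, 0.0, 1.0]], 'R': [[-0.737, -0.676, 0.004], [-0.265, 0.284, -0.921], [0.622, -0.68, -0.389]], 't': [0.389, 0.231, 0.867]}
top {'K': [[537.218, 0.0, 270.726], [0.0, 537.218, 220.945], [0.0, 0.0, 1.0]], 'R': [[0.021, -1.0, 0.012], [-0.997, -0.021, -0.075], [0.075, -0.01, -0.997]], 't': [-0.069, 0.557, 1.471]}
wrist {'K': [[294.966, 0.0, 281.635], [0.0, 294.966, 218.893], [0.0, 0.0, 1.0]], 'tool_from_camera': [[0.0, -0.956, -0.292, 0.074], [1.0, 0.001, -0.0, -0.0], [0.0, -0.292, 0.956, -0.142], [0.0, 0.0, 0.0, 1.0]]}
```

View pics/scene0.png

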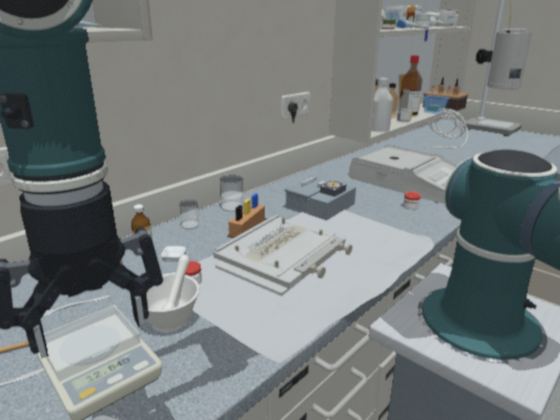

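View pics/top0.png

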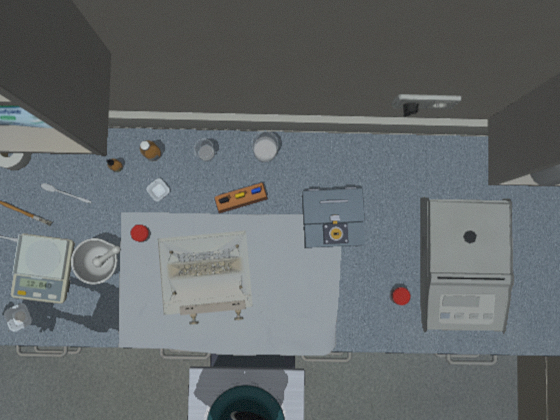

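The scene view shows the rack near (247,222) with the yellow key in the middle place and the lock near (330,187). The top view shows the yellow head at about (240,195) and the brass cylinder at about (336,233).

```bash
cat > h.py <<'E'
import numpy as np,cv2,pickle
from scipy.spatial.transform import Rotation as Ro
def cam(c):
    "returns centre, world_from_cam rotation"
    if 'R' in c: return -c['R'].T@c['t'],c['R'].T
    s=c['s'];q=s['ee_rot'];T=Ro.from_quat([q[1],q[2],q[3],q[0]]).as_matrix();M=np.array(c['tool_from_camera'])
    return np.array(s['tcp_pos'])+T@M[:3,3],T@M[:3,:3]
def ray(c,p):
    o,R=cam(c);return o,R@np.linalg.inv(c['K'])@np.array([p[0],p[1],1.])
def plane(c,p,z):
    o,d=ray(c,p);return o+d*(z-o[2])/d[2]
def tri(c1,p1,c2,p2):
    A=[];b=[]
    for c,p in((c1,p1),(c2,p2)):
        o,d=ray(c,p);d=d/np.linalg.norm(d);P=np.eye(3)-np.outer(d,d);A.append(P);b.append(P@o)
    A=np.vstack(A);b=np.hstack(b);x=np.linalg.lstsq(A,b,rcond=None)[0]
    return x,np.linalg.norm(A@x-b)
def proj(c,X):
    o,R=cam(c);v=c['K']@(R.T@(np.array(X)-o));return v[:2]/v[2]
def blobs(im,lo,hi,roi,amin=5):
    x0,y0,x1,y1=roi;h=cv2.cvtColor(np.ascontiguousarray(im[y0:y1,x0:x1]),cv2.COLOR_RGB2HSV)
    m=cv2.inRange(h,lo,hi);n,l,st,ce=cv2.connectedComponentsWithStats(m)
    return [(st[i,4],np.round(ce[i]+[x0,y0],1),(l==i)) for i in np.argsort(-st[:,4]) if i and st[i,4]>=amin]
def snap(n,f=None):
    from plant import manip,capture
    s=manip.read_state();c=capture(n);c['s']=s
    if f: pickle.dump(c,open(f+'.pkl','wb'));cv2.imwrite(f'pics/{f}.png',c['image'][:,:,::-1])
    return c
E
python3 - <<'E'
from h import *
t=pickle.load(open('top.pkl','rb'));s=pickle.load(open('scene.pkl','rb'))
Y=((20,120,90),(35,255,255));B=((105,120,40),(125,255,255));O=((5,100,80),(18,255,255))
for nm,(lo,hi) in dict(Y=Y,B=B,O=O).items():
    for c,r in((t,(205,170,355,255)),(s,(220,175,360,245))):
        print(nm,[(int(a),p.tolist()) for a,p,_ in blobs(c['image'],lo,hi,r)][:3])
print(plane(t,(240,195),.085),plane(t,(336,233),.084),plane(t,(224,199.5),.085),plane(t,(257,190),.085))
print('lockbox corners',[plane(t,p,.066).round(3) for p in((304,187),(363,186))])
im=np.hstack([cv2.resize(t['image'][170:260,195:375],None,fx=4.4,fy=4.4,interpolation=2)])
cv2.imwrite('pics/topc.png',im[:,:,::-1])
E
```

```text
Y [(64, [335.8, 233.1]), (45, [239.5, 194.8]), (12, [334.5, 222.0])]
Y [(76, [246.9, 207.1])]
B [(35, [255.8, 190.1])]
B [(60, [254.2, 200.0])]
O [(604, [240.0, 197.0])]
O [(539, [246.3, 220.8])]
[0.6208259 0.0263639 0.085    ] [ 0.5248951  -0.23123681  0.084     ] [0.60782357 0.06864837 0.085     ] [ 0.63525677 -0.01864094  0.085     ]
lockbox corners [array([ 0.649, -0.145,  0.066]), array([ 0.655, -0.305,  0.066])]
```

View pics/topc.png

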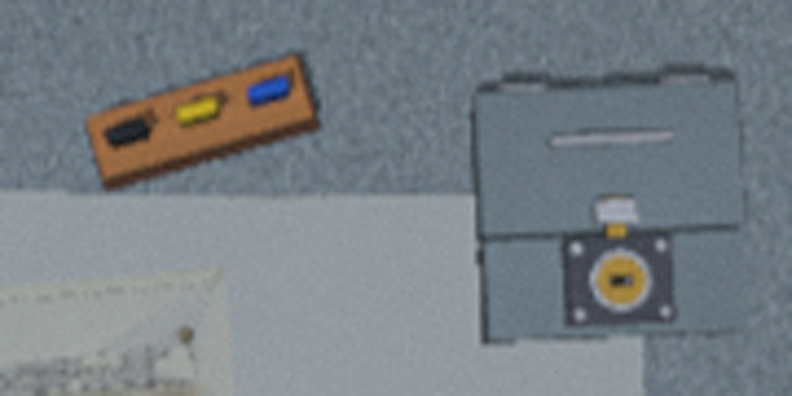

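Emit:
{"method": "send_rows", "body": {"deltas": [[-0.0293, -0.0234, 0.0015, 0], [-0.0293, -0.0234, 0.0015, 0], [-0.0293, -0.0234, 0.0015, 0], [-0.0293, -0.0234, 0.0015, 0], [-0.0293, -0.0234, 0.0015, 0]]}}

```text
time_s: 0.57
tcp_pos: [0.3037, 0.4891, 0.2232]
ee_rot: [-0.0, 0.147, 0.989, -0.0]
contact_force: [0.3, 0.9, 0.8]
opening: 0.0851
finger_force: 0.0
```

Emit:
{"method": "send_rows", "body": {"deltas": [[-0.0293, -0.0234, 0.0015, 0], [-0.0293, -0.0234, 0.0015, 0], [-0.0293, -0.0234, 0.0015, 0], [-0.0293, -0.0234, 0.0015, 0], [-0.0293, -0.0234, 0.0015, 0]]}}

```text
time_s: 0.98
tcp_pos: [0.4096, 0.3343, 0.216]
ee_rot: [-0.0, 0.148, 0.989, -0.0]
contact_force: [0.6, 1.0, 0.2]
opening: 0.0853
finger_force: 0.0
```

Emit:
{"method": "send_rows", "body": {"deltas": [[-0.0293, -0.0234, 0.0015, 0], [-0.0293, -0.0234, 0.0015, 0], [-0.0293, -0.0234, 0.0015, 0], [-0.0293, -0.0234, 0.0015, 0], [-0.0293, -0.0234, 0.0015, 0]]}}

```text
time_s: 1.4
tcp_pos: [0.5155, 0.1795, 0.2086]
ee_rot: [-0.0, 0.148, 0.989, 0.0]
contact_force: [0.2, 0.5, -0.2]
opening: 0.0852
finger_force: 0.0
```

Emit:
{"method": "send_rows", "body": {"deltas": [[-0.0293, -0.0234, 0.0015, 0], [-0.0293, -0.0234, 0.0015, 0], [-0.0293, -0.0234, 0.0015, 0], [-0.0293, -0.0234, 0.0015, 0], [-0.0293, -0.0234, 0.0015, 0]]}}

```text
time_s: 1.82
tcp_pos: [0.6214, 0.0248, 0.2008]
ee_rot: [-0.0, 0.148, 0.989, 0.0]
contact_force: [0.1, 0.2, 0.9]
opening: 0.0853
finger_force: 0.0
```

Emit:
{"method": "send_rows", "body": {"deltas": [[0, 0, 0, 0.12], [0, 0, 0, 0.12], [0, 0, 0, 0.12], [0, 0, 0, 0.12]]}}

```text
time_s: 2.15
tcp_pos: [0.6207, 0.026, 0.2006]
ee_rot: [-0.001, 0.382, 0.924, -0.0]
contact_force: [-0.2, -0.5, 0.2]
opening: 0.0856
finger_force: 0.0
```

Emit:
{"method": "send_rows", "body": {"deltas": [[0, 0, 0, 0.12], [0, 0, 0, 0.12], [0, 0, 0, 0.12], [0, 0, 0, 0.12], [0, 0, 0, 0]]}}

```text
time_s: 2.57
tcp_pos: [0.6206, 0.0265, 0.2008]
ee_rot: [-0.0, 0.589, 0.808, -0.0]
contact_force: [-0.5, -1.0, 0.6]
opening: 0.0854
finger_force: 0.0
```

```bash
python3 - <<'E'
from h import *
c=snap('wrist','w1');s=c['s'];print(s['tcp_pos'],s['ee_rot'],s['time_s'])
print(proj(c,(.621,.026,.085)))
E
```

```text
[0.62059045 0.02652226 0.20081805] [-3.34447855e-04  5.89066770e-01  8.08084251e-01 -2.66622792e-04] 2.5667
[281.59226494 214.53934291]
```

View pics/w1.png

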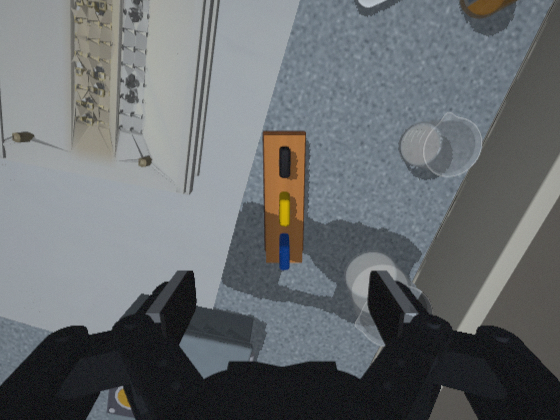

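The wrist view shows the yellow head at about (284,209), between black (284,162) and blue (284,252). All three are aligned with the image columns, so the yaw is nearly right.

```bash
cat >> h.py <<'E'
COL=dict(Y=((20,120,60),(35,255,255)),B=((105,120,30),(125,255,255)),W=((5,100,60),(17,255,255)),K=((0,0,0),(180,255,45)))
def box(c,X,yaw,z0=.045,z1=.085,hx=.005,hy=.013):
    u=np.array([np.cos(yaw),np.sin(yaw)]);v=np.array([-u[1],u[0]]);P=[]
    for z in(z0,z1):
        for a in(-1,1):
            for b in(-1,1): P.append(proj(c,[*(np.array(X[:2])+a*hx*u+b*hy*v),z]))
    P=np.array(P);return np.hstack([P.min(0),P.max(0)]).round(1)
def head(c):
    s=c['s'];q=s['ee_rot'];T=Ro.from_quat([q[1],q[2],q[3],q[0]]).as_matrix();return np.arctan2(T[1,1],T[0,1]),T
E
python3 - <<'E'
from h import *
c=pickle.load(open('w1.pkl','rb'));t=pickle.load(open('top.pkl','rb'))
yaw,T=head(c);print('tool y heading',yaw,'tilt',T[2])
for k in'YBK':
    for a,p,m in blobs(c['image'],*COL[k],(260,130,308,275),40)[:2]:
        ys,xs=np.nonzero(m);print(k,a,p,'bbox',xs.min()+260,ys.min()+130,xs.max()+261,ys.max()+131,'axis',np.polyfit(ys,xs,1)[0])
for X in((.621,.026),): print(box(c,X,yaw))
for a,p,m in blobs(c['image'],*COL['W'],(255,120,315,275),40)[:1]:
    m2=cv2.convexHull(np.argwhere(m)[:,::-1].astype(np.int32)+[255,120]);print(cv2.minAreaRect(m2),cv2.approxPolyDP(m2,4,True)[:,0].tolist())
print('tri',tri(t,(239.5,194.8),c,(284.5,205)))
print('beakers',[plane(t,p,.09).round(3) for p in((265,147),(205,150))])
E
```

```text
tool y heading 0.31098931244131445 tilt [ 2.26406835e-04 -8.24931593e-04 -9.99999634e-01]
Y 368 [284.  208.9] bbox 279 192 290 227 axis 0.002170072401826982
B 324 [283.9 251.8] bbox 279 234 289 270 axis -0.007997632237599939
K 245 [284.5 162.6] bbox 280 147 290 177 axis 0.007662206535368073
[276.  191.5 287.2 228.1]
((284.0, 196.5), (131.0, 42.0), 90.0) [[304, 132], [301, 261], [268, 262], [263, 132]]
tri (array([0.62371558, 0.02906427, 0.05946833]), np.float64(0.0010837781800905526))
beakers [array([ 0.751, -0.038,  0.09 ]), array([0.739, 0.123, 0.09 ])]
```

Emit:
{"method": "send_rows", "body": {"deltas": [[0, 0.0025, 0.02, 0], [0, 0, 0.03, 0], [0, 0, 0.02, 0], [0, 0, 0, 0], [0, 0, 0, 0]], "jaw": 0.5}}

```text
time_s: 3.03
tcp_pos: [0.6219, 0.0273, 0.1297]
ee_rot: [-0.002, 0.587, 0.81, -0.001]
contact_force: [0.4, -0.0, 1.0]
opening: 0.0425
finger_force: 0.0
```

```bash
python3 - <<'E'
from h import *
c=snap('wrist','w2');s=c['s'];print(s['tcp_pos'],s['time_s'],s['opening']);c1=pickle.load(open('w1.pkl','rb'))
yaw,T=head(c);print(yaw)
X=np.array(s['tcp_pos'])
for k in'YBKW':
    for a,p,m in blobs(c['image'],*COL[k],(240,80,330,330),60)[:1]:
        ys,xs=np.nonzero(m);print(k,a,p,'bbox',xs.min()+240,ys.min()+80,xs.max()+241,ys.max()+81)
print('pred at tcp',box(c,X,yaw))
# height of the upper edge of the top face from two views, top corner midpoints
print([np.round(proj(c,[*(X[:2]+T[:2,0]*b),z]),1).tolist() for z in(.045,.085) for b in(-.013,.013)])
cv2.imwrite('pics/w2c.png',cv2.resize(c['image'][60:380,160:420],None,fx=1.8,fy=1.8)[:,:,::-1])
E
```

```text
[0.62188763 0.02730861 0.12970582] 3.0333 0.042537257738231346
0.3161746066642029
Y 676 [283.  234.9] bbox 276 211 291 259
B 639 [282.6 289.2] bbox 276 263 290 315
K 478 [283.9 174.5] bbox 277 153 292 195
W 6512 [282.9 208.6] bbox 257 132 311 298
pred at tcp [273.7 209.  288.8 260.5]
[[281.5, 239.7], [281.5, 209.0], [281.3, 260.5], [281.3, 224.6]]
```

View pics/w2c.png

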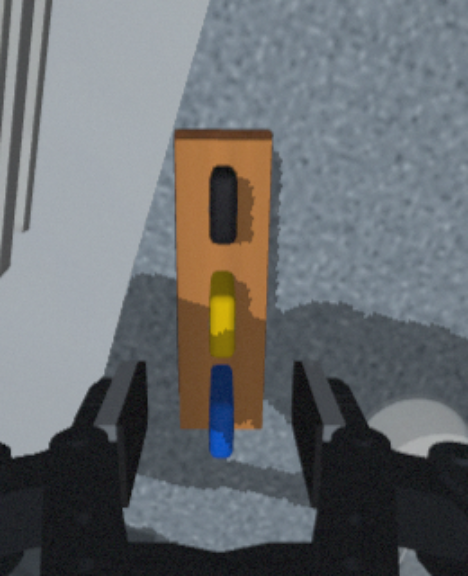

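The close view shows the yellow head (crop 222,315) centred between the pads, about 2 px right of centre. I'll check its height from the two wrist views before going down.

```bash
python3 - <<'E'
from h import *
a=pickle.load(open('w1.pkl','rb'));b=pickle.load(open('w2.pkl','rb'))
for n,p,q in(('Y far edge top',(284.5,227),(283.5,259)),('B far edge',(284,270),(283,315)),('rack far end',(284,261.5),(283,298)),('Y near bottom',(284.5,192),(283.5,211))):
    x,r=tri(a,p,b,q);print(n,x.round(4),r.round(4))
E
```

```text
Y far edge top [0.6282 0.0128 0.0766] 0.0001
B far edge [ 0.6404 -0.0261  0.0852] 0.0003
rack far end [ 0.6427 -0.0328  0.0511] 0.0002
Y near bottom [0.6197 0.0392 0.047 ] 0.0001
```

Emit:
{"method": "send_rows", "body": {"deltas": [[0, 0.0014, 0.02, 0], [0, 0, 0.02, 0], [0, 0, 0, 0], [0, 0, 0, 0]]}}

```text
time_s: 3.42
tcp_pos: [0.6248, 0.0278, 0.0921]
ee_rot: [-0.0, 0.588, 0.809, -0.0]
contact_force: [0.4, 0.5, 0.4]
opening: 0.0425
finger_force: 0.0
```

Emit:
{"method": "send_rows", "body": {"deltas": [[0, 0, 0.02, 0], [0, 0, 0.015, 0], [0, 0, 0.006, 0], [0, 0, 0, 0], [0, 0, 0, 0]]}}

```text
time_s: 3.83
tcp_pos: [0.6256, 0.0278, 0.0517]
ee_rot: [0.001, 0.588, 0.809, 0.001]
contact_force: [-0.2, -0.4, -0.8]
opening: 0.0429
finger_force: 0.0
```

Emit:
{"method": "send_rows", "body": {"deltas": [[0, 0, 0, 0], [0, 0, 0, 0], [0, 0, 0, 0], [0, 0, 0, 0], [0, 0, 0, 0]], "jaw": 1, "grip_force": 40}}

```text
time_s: 4.25
tcp_pos: [0.6241, 0.0274, 0.0514]
ee_rot: [-0.0, 0.588, 0.809, -0.001]
contact_force: [-5.0, -1.3, 4.8]
opening: 0.0095
finger_force: 42.9
```

Emit:
{"method": "send_rows", "body": {"deltas": [[0, 0, 0, 0], [0, 0, 0, 0]], "grip_force": 80}}

```text
time_s: 4.42
tcp_pos: [0.6241, 0.0274, 0.0515]
ee_rot: [-0.0, 0.588, 0.809, -0.001]
contact_force: [-4.9, -1.2, 6.2]
opening: 0.0085
finger_force: 78.2
```

```bash
python3 - <<'E'
from h import *
c=snap('wrist','w3');s=c['s'];print({k:np.round(v,4).tolist() for k,v in s.items()},head(c)[0])
cv2.imwrite('pics/w3c.png',c['image'][100:400,130:430][:,:,::-1])
E
```

```text
{'time_s': 4.4167, 'joint_positions': [0.0043, 0.3361, 1.8675, -0.0008, 0.939, -0.3095], 'dq': [-0.0008, 0.0022, 0.0011, 0.0007, -0.0002, -0.0003], 'joint_torque': [0.8635, -46.6914, -31.2106, 0.4426, -1.5365, 0.0022], 'tcp_pos': [0.6241, 0.0274, 0.0515], 'ee_rot': [-0.0002, 0.5878, 0.809, -0.0006], 'contact_force': [-4.8636, -1.2082, 6.2194], 'ft_torque': [-0.2261, 0.808, -0.0543], 'finger_force': 78.2365, 'opening': 0.0085} 0.314223837412439
```

View pics/w3c.png

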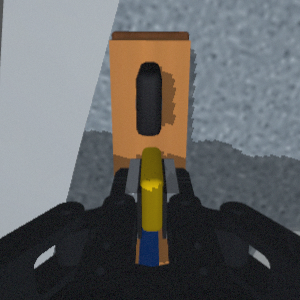

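The yellow head is gripped (opening 8.5 mm). There is about 5 N of side load from being off centre. I'll relieve that, then lift.

Emit:
{"method": "send_rows", "body": {"deltas": [[0, -0.0014, 0, 0], [0, 0, -0.004, 0], [0, 0, -0.01, 0], [0, 0, -0.015, 0], [0, 0, -0.015, 0]]}}

```text
time_s: 4.88
tcp_pos: [0.6231, 0.0274, 0.0949]
ee_rot: [-0.0, 0.588, 0.809, -0.0]
contact_force: [0.7, 0.7, 0.3]
opening: 0.009
finger_force: 77.9
```

Emit:
{"method": "send_rows", "body": {"deltas": [[0, 0, -0.02, 0], [0, 0, -0.025, 0], [0, 0, -0.025, 0], [0, 0, 0, 0]]}}

```text
time_s: 5.22
tcp_pos: [0.6276, 0.0275, 0.1717]
ee_rot: [0.005, 0.588, 0.809, 0.003]
contact_force: [1.5, 0.0, 1.4]
opening: 0.0091
finger_force: 78.0
```

```bash
python3 - <<'E'
from h import *
c=snap('wrist','w4');s=c['s'];print({k:np.round(v,4).tolist() for k,v in s.items() if k in('tcp_pos','contact_force','ft_torque','opening','time_s')})
w3=pickle.load(open('w3.pkl','rb'))
for k in(c,w3):
    yaw,T=head(k);print(yaw,[(int(a),p.tolist()) for a,p,_ in blobs(k['image'],*COL['Y'],(240,200,330,400),60)])
# target over lock minus 50mm along lock's left direction
L=np.array([.525,-.231]);yaw,T=head(c)
d=np.array([L[0],L[1]-.05,.165])-s['tcp_pos'];print('tool shift',T.T@d,'twist',yaw-.04)
E
```

```text
{'time_s': 5.2167, 'tcp_pos': [0.6276, 0.0275, 0.1717], 'contact_force': [1.4619, 0.0452, 1.4428], 'ft_torque': [-0.0323, -0.0452, -0.0402], 'opening': 0.0091}
0.31414308264687923 [(1718, [281.7, 288.9])]
0.314223837412439 [(1738, [281.5, 289.1])]
tool shift [-0.26166419 -0.19293126  0.00550718] twist 0.27414308264687925
```

Emit:
{"method": "send_rows", "body": {"deltas": [[-0.0218, -0.0161, 0, 0], [-0.0218, -0.0161, 0, 0], [-0.0218, -0.0161, 0, 0], [-0.0218, -0.0161, 0, 0], [-0.0218, -0.0161, 0, 0]]}}

```text
time_s: 5.68
tcp_pos: [0.5792, -0.102, 0.1632]
ee_rot: [-0.001, 0.588, 0.809, -0.0]
contact_force: [0.1, -0.8, -0.3]
opening: 0.0092
finger_force: 78.0
```

Emit:
{"method": "send_rows", "body": {"deltas": [[-0.0218, -0.0161, 0, 0], [-0.0218, -0.0161, 0, 0], [-0.0218, -0.0161, 0, 0], [-0.0218, -0.0161, 0, 0], [-0.0218, -0.0161, 0, 0]]}}

```text
time_s: 6.1
tcp_pos: [0.5363, -0.2305, 0.1632]
ee_rot: [-0.001, 0.588, 0.809, -0.0]
contact_force: [0.6, 0.4, -0.6]
opening: 0.0085
finger_force: 78.0
```

Emit:
{"method": "send_rows", "body": {"deltas": [[-0.0218, -0.0161, 0, 0], [-0.0218, -0.0161, 0, 0], [0, 0, 0, 0.09], [0, 0, 0, 0.09], [0, 0, 0, 0.09]]}}

```text
time_s: 6.52
tcp_pos: [0.5193, -0.2816, 0.163]
ee_rot: [-0.001, 0.694, 0.72, -0.0]
contact_force: [-0.2, -0.4, 0.1]
opening: 0.0089
finger_force: 78.1
```

Emit:
{"method": "send_rows", "body": {"deltas": [[0, 0, 0, 0], [0, 0, 0, 0], [0, 0, 0, 0]]}}

```text
time_s: 6.77
tcp_pos: [0.52, -0.2808, 0.1637]
ee_rot: [-0.0, 0.691, 0.723, -0.0]
contact_force: [0.1, -0.4, 0.2]
opening: 0.0088
finger_force: 78.1
```

```bash
python3 - <<'E'
from h import *
c=snap('wrist','w5');s=c['s'];print(s['tcp_pos'],head(c)[0],s['time_s'],proj(c,(.525,-.231,.084)))
E
```

```text
[ 0.52004098 -0.28082676  0.1637029 ] 0.04643365587406981 6.7667 [290.81206976 163.2571513 ]
```

View pics/w5.png

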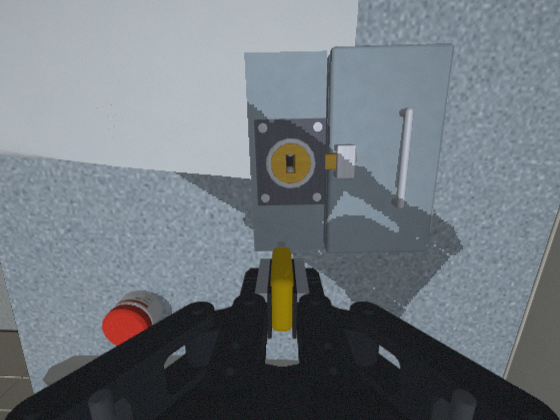

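The wrist view shows the brass face at about (291,163) with its keyway, the case screws near (263,128), (318,127), (266,198) and (317,197), and the held key at (283,290).

```bash
cat >> h.py <<'E'
def lock(c,g,r=32):
    "brass disc + ring centre near pixel g, keyway centroid"
    x,y=int(g[0]),int(g[1]);roi=(x-r,y-r,x+r,y+r);im=c['image']
    h=cv2.cvtColor(np.ascontiguousarray(im[y-r:y+r,x-r:x+r]),cv2.COLOR_RGB2HSV)
    b=cv2.inRange(h,(12,90,50),(35,255,255))
    n,l,st,ce=cv2.connectedComponentsWithStats(b);i=1+np.argmax(st[1:,4])
    hull=cv2.convexHull(np.argwhere(l==i)[:,::-1].astype(np.int32));e=cv2.fitEllipse(hull)
    m=np.zeros_like(b);cv2.ellipse(m,(tuple(map(float,e[0])),tuple(.8*np.array(e[1])),e[2]),255,-1)
    k=(m>0)&(h[:,:,2]<70);ys,xs=np.nonzero(k)
    kr=cv2.minAreaRect(np.argwhere(k)[:,::-1].astype(np.int32)) if k.any() else None
    return np.array(e[0])+[x-r,y-r],e[1],(xs.mean()+x-r,ys.mean()+y-r,len(xs)),kr
E
python3 - <<'E'
from h import *
c=pickle.load(open('w5.pkl','rb'));s=c['s']
e,ax,k,kr=lock(c,(291,163));print(e,ax,k,kr)
print('lock',plane(c,e,.084),'keyway',plane(c,k[:2],.084),'disc px/mm check',np.linalg.norm(plane(c,e+[ax[0]/2,0],.084)-plane(c,e-[ax[0]/2,0],.084)))
g=cv2.cvtColor(c['image'],cv2.COLOR_RGB2GRAY)
P=[]
for q in((263,128),(318,127),(266,198),(317,197)):
    w=g[q[1]-6:q[1]+7,q[0]-6:q[0]+7].astype(float);w=np.clip(w-120,0,None);yy,xx=np.mgrid[-6:7,-6:7]
    p=np.array(q)+[(w*xx).sum()/w.sum(),(w*yy).sum()/w.sum()];P.append(plane(c,p,.082));print(p,P[-1])
for a,b in((2,0),(3,1)):
    d=P[a]-P[b];d=-d;print('y-dir heading-pi/2',np.arctan2(d[1],d[0])-np.pi/2,np.linalg.norm(d))
for a,b in((0,1),(2,3)):
    d=P[b]-P[a];print('x-dir',np.arctan2(d[1],d[0]),np.linalg.norm(d))
print(np.mean(P,0))
E
```

```text
[290.18862534 163.06886673] (39.287601470947266, 39.655818939208984) (np.float64(289.3614457831325), np.float64(160.79518072289156), 83) ((30.5, 29.5), (11.0, 7.0), 90.0)
lock [ 0.52453061 -0.23088396  0.084     ] keyway [ 0.52382742 -0.2292528   0.084     ] disc px/mm check 0.02912510064071478
[263.8        126.48108108] [ 0.50411067 -0.20591423  0.082     ]
[317.30445326 126.30643739] [ 0.54269856 -0.20398251  0.082     ]
[267.27272727 197.75      ] [ 0.50833873 -0.25844253  0.082     ]
[317.27567568 196.64324324] [ 0.54693985 -0.25574107  0.082     ]
y-dir heading-pi/2 0.08031785256725987 0.05269818522949687
y-dir heading-pi/2 0.08176118526120879 0.05193203798633459
x-dir 0.050018536448689234 0.03863620482753067
x-dir 0.06987020123899676 0.038695538266426875
[ 0.52552195 -0.23102009  0.082     ]
```

Emit:
{"method": "send_rows", "body": {"deltas": [[0, 0, -0.02, 0], [0, 0, -0.02, 0], [-0.01, 0, -0.01, 0], [0, 0, 0, 0], [0, 0, 0, 0]]}}

```text
time_s: 7.23
tcp_pos: [0.5213, -0.292, 0.2149]
ee_rot: [0.001, 0.691, 0.722, 0.0]
contact_force: [-0.0, 0.3, -0.1]
opening: 0.0093
finger_force: 78.1
```

```bash
python3 - <<'E'
from h import *
a=pickle.load(open('w5.pkl','rb'));c=snap('wrist','w6');print(c['s']['tcp_pos'])
g=proj(c,(.525,-.231,.084));e,ax,k,kr=lock(c,g,28);e0=lock(a,(291,163))
print(g,e,ax,k);print('tri disc',tri(a,e0[0],c,e),'tri keyway',tri(a,e0[2][:2],c,k[:2]));print(plane(c,e,.084),plane(c,k[:2],.084))
E
```

```text
[ 0.52127174 -0.2919788   0.21488073]
[288.01427999 143.99954089] [287.56413651 144.02560425] (32.26615524291992, 33.183101654052734) (np.float64(287.0135135135135), np.float64(143.5), 74)
tri disc (array([ 0.52463937, -0.23117572,  0.08127219]), np.float64(2.9355409218640923e-05)) tri keyway (array([ 0.52458246, -0.23178576,  0.05883947]), np.float64(2.982263907779064e-05))
[ 0.52459826 -0.23104051  0.084     ] [ 0.52408274 -0.23060621  0.084     ]
```

```bash
python3 - <<'E'
from h import *
a=pickle.load(open('w5.pkl','rb'));c=pickle.load(open('w6.pkl','rb'))
for k in(a,c):
    s=k['s'];yaw,T=head(k)
    b=blobs(k['image'],*COL['Y'],(255,230,310,400),60)[0];ys,xs=np.nonzero(b[2]);print('head bbox',xs.min()+255,ys.min()+230,xs.max()+256,ys.max()+231)
    z=s['tcp_pos'][2];print('pred',box(k,s['tcp_pos'],yaw,z-.0065,z+.0335))
g=cv2.cvtColor(a['image'],cv2.COLOR_RGB2GRAY)
# lid/box edges: per-row column of steepest gradient
for x0,x1,z in((425,460,.066),(322,336,.066),(322,332,.066)):
    P=[]
    for y in range(60,240,4):
        d=np.abs(np.diff(cv2.GaussianBlur(g,(5,5),0)[y,x0:x1].astype(float)));P.append(plane(a,(x0+d.argmax()+.5,y),z)[:2])
    P=np.array(P,np.float32);l=cv2.fitLine(P,cv2.DIST_HUBER,0,.001,.001).ravel();print('edge yaw',np.arctan(-l[0]/l[1]),l[2:])
s=c['s'];yaw,T=head(c);print(yaw,'shift',T.T@(np.array([.5246,-.2310,.137])-s['tcp_pos']))
E
```

```text
head bbox 270 247 294 331
pred [267.9 246.8 292.3 337.2]
head bbox 270 247 294 331
pred [268.1 246.8 292.4 337.2]
edge yaw 0.08376701 [ 0.64372647 -0.2172054 ]
edge yaw 0.098026946 [ 0.5545572 -0.2309962]
edge yaw 0.10527928 [ 0.5538482  -0.22141214]
0.043913217022987824 shift [0.06086099 0.00588624 0.07782154]
```

Emit:
{"method": "send_rows", "body": {"deltas": [[0, 0, 0, -0.036], [0.0203, 0.0025, 0, 0], [0.0203, 0.0025, 0, 0], [0.0201, 0.0024, 0, 0], [0, 0, 0.025, 0]]}}

```text
time_s: 7.7
tcp_pos: [0.5257, -0.2282, 0.1925]
ee_rot: [0.003, 0.678, 0.735, 0.002]
contact_force: [1.0, -0.4, 0.2]
opening: 0.0087
finger_force: 78.1
```

Emit:
{"method": "send_rows", "body": {"deltas": [[0, 0, 0.025, 0], [0, 0, 0.025, 0], [0, 0, 0.002, 0], [0, 0, 0, 0], [0, 0, 0, 0]]}}

```text
time_s: 8.12
tcp_pos: [0.5232, -0.23, 0.1372]
ee_rot: [-0.0, 0.678, 0.735, -0.0]
contact_force: [0.2, -0.5, -0.4]
opening: 0.0092
finger_force: 78.1
```

```bash
python3 - <<'E'
from h import *
k=snap('wrist','w7');s=k['s'];yaw,T=head(k)
b=blobs(k['image'],*COL['Y'],(255,230,310,400),60)[0];ys,xs=np.nonzero(b[2]);print('head bbox',xs.min()+255,ys.min()+230,xs.max()+256,ys.max()+231)
p=np.array(s['tcp_pos']);print(p,yaw,s['contact_force'],s['time_s'],'err tool',T.T@(np.array([.5246,-.2310,.137])-p)-[0,.0007,0],'lock px',proj(k,(.5246,-.231,.084)))
cv2.imwrite('pics/w7c.png',cv2.resize(k['image'][130:350,180:400],None,fx=2.5,fy=2.5)[:,:,::-1])
t=snap('top','t7')
cv2.imwrite('pics/t7c.png',cv2.resize(t['image'][180:260,290:380],None,fx=6,fy=6,interpolation=2)[:,:,::-1])
E
```

```text
head bbox 263 230 304 331
[ 0.52322356 -0.23002881  0.137204  ] 0.08003605927920054 [ 0.15156763 -0.52727453 -0.38534209] 8.1167 err tool [-0.00107822  0.00059452  0.00020265] lock px [282.74253292 239.96862497]
```

View pics/w7c.png

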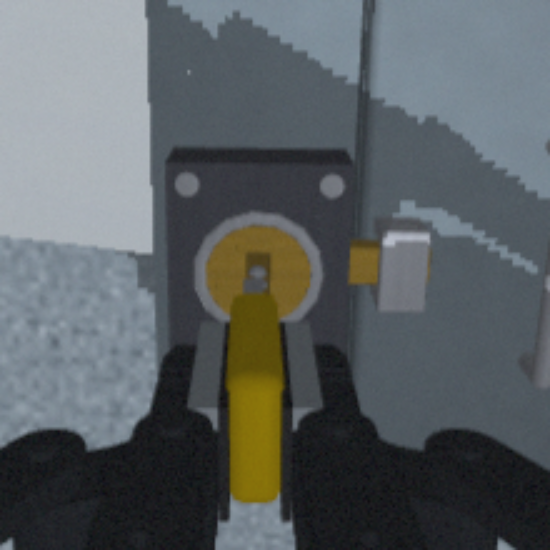

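The wrist view shows the grey blade tip (crop 257,275) directly in line with the keyway (crop 258,265). Only a small correction is needed before lowering.

Emit:
{"method": "send_rows", "body": {"deltas": [[-0.0011, 0.0004, 0.006, 0], [0, 0, 0.006, 0], [0, 0, 0.003, 0], [0, 0, 0.003, 0], [0, 0, 0, 0]]}}

```text
time_s: 8.63
tcp_pos: [0.5235, -0.2309, 0.1184]
ee_rot: [-0.0, 0.678, 0.735, -0.0]
contact_force: [0.3, 1.2, -0.2]
opening: 0.009
finger_force: 78.2
```

Emit:
{"method": "send_rows", "body": {"deltas": [[0, 0, 0.002, 0], [0, 0, 0.002, 0], [0, 0, 0, 0]]}}

```text
time_s: 8.88
tcp_pos: [0.5235, -0.231, 0.1148]
ee_rot: [-0.0, 0.678, 0.735, -0.0]
contact_force: [0.7, -0.1, -0.5]
opening: 0.0092
finger_force: 78.1
```

```bash
cat > st.py <<'E'
from plant import manip;import numpy as np
from h import head
s=manip.read_state();yaw,T=head({'s':s});p=np.array(s['tcp_pos'])
print('t',s['time_s'],'p',p.round(4),'yaw',round(yaw,4),'Ftool',(T.T@s['contact_force']).round(1),'Mtool',(T.T@s['ft_torque']).round(3),'shoulder over face',round(p[2]-.0065-.084,4),'err',(T.T@(np.array([.5246,-.231,p[2]])-p)-[0,.0007,0])[:2].round(4),'q6',round(s['joint_positions'][5],3))
E
python3 st.py
```

```text
t 8.8833 p [ 0.5235 -0.231   0.1148] yaw 0.08 Ftool [-0.2  0.7  0.5] Mtool [-0.064 -0.003  0.011] shoulder over face 0.0243 err [-0.0001  0.0004] q6 -0.539
```

Emit:
{"method": "send_rows", "body": {"deltas": [[0, 0, 0.002, 0.02], [0, 0, 0.002, -0.04], [0, 0, 0.002, 0.04], [0, 0, 0, -0.02], [0, 0, 0, 0]]}}

```text
time_s: 9.3
tcp_pos: [0.5237, -0.2312, 0.1092]
ee_rot: [-0.0, 0.678, 0.735, -0.0]
contact_force: [-0.6, -0.4, -0.5]
opening: 0.0088
finger_force: 78.1
```

```bash
python3 st.py
```

```text
t 9.3 p [ 0.5237 -0.2312  0.1092] yaw 0.0816 Ftool [-0.3 -0.7  0.5] Mtool [ 0.013 -0.077  0.002] shoulder over face 0.0187 err [0.0001 0.0002] q6 -0.541
```

Emit:
{"method": "send_rows", "body": {"deltas": [[0, 0, 0.002, 0.02], [0, 0, 0.002, -0.04], [0, 0, 0.002, 0.04], [0, 0, 0, -0.02], [0, 0, 0, 0]]}}

```text
time_s: 9.72
tcp_pos: [0.5249, -0.2316, 0.1041]
ee_rot: [0.001, 0.678, 0.735, 0.0]
contact_force: [1.3, -0.3, 2.2]
opening: 0.0093
finger_force: 78.4
```

Emit:
{"method": "send_rows", "body": {"deltas": [[0, 0, 0.002, 0.02], [0, 0, 0.002, -0.04], [0, 0, 0.002, 0.04], [0, 0, 0, -0.02], [0, 0, 0, 0]]}}

```text
time_s: 10.13
tcp_pos: [0.5238, -0.2316, 0.0971]
ee_rot: [0.0, 0.678, 0.735, -0.0]
contact_force: [1.8, -2.7, -0.5]
opening: 0.0092
finger_force: 78.2
```

```bash
python3 st.py
```

```text
t 10.1333 p [ 0.5238 -0.2316  0.0971] yaw 0.0818 Ftool [-2.8  1.6  0.5] Mtool [-0.202 -0.697  0.014] shoulder over face 0.0066 err [0.0005 0.0001] q6 -0.541
```

Emit:
{"method": "send_rows", "body": {"deltas": [[-0.0005, 0, 0.002, 0.02], [0, 0, 0.002, -0.04], [0, 0, 0.002, 0.04], [0, 0, 0.001, -0.02], [0, 0, 0, 0]]}}

```text
time_s: 10.55
tcp_pos: [0.5242, -0.2317, 0.0905]
ee_rot: [0.0, 0.678, 0.735, 0.0]
contact_force: [1.6, -2.0, 2.1]
opening: 0.0089
finger_force: 78.6
```

```bash
python3 st.py
```

```text
t 10.55 p [ 0.5242 -0.2317  0.0905] yaw 0.0811 Ftool [-2.1  1.5 -2.1] Mtool [-0.249 -0.376 -0.028] shoulder over face 0.0 err [ 0.0007 -0.0003] q6 -0.541
```

Almost seated. I'll press a little further until the force rises.

Emit:
{"method": "send_rows", "body": {"deltas": [[0, 0, 0.001, 0.02], [0, 0, 0.001, -0.04], [0, 0, 0.001, 0.02], [0, 0, 0, 0]]}}

```text
time_s: 10.88
tcp_pos: [0.5244, -0.2318, 0.0903]
ee_rot: [0.0, 0.679, 0.735, 0.0]
contact_force: [-4.8, 0.9, 18.4]
opening: 0.0089
finger_force: 81.1
```

```bash
python3 st.py
```

```text
t 10.8833 p [ 0.5244 -0.2318  0.0903] yaw 0.0791 Ftool [  1.2  -4.7 -18.4] Mtool [0.877 0.369 0.021] shoulder over face -0.0002 err [ 0.0008 -0.0004] q6 -0.539
```

Emit:
{"method": "send_rows", "body": {"deltas": [[0, 0, -0.0012, 0], [0, 0, 0, 0], [0, 0, 0, 0.1], [0, 0, 0, 0.1], [0, 0, 0, 0.1]], "grip_force": 110}}

```text
time_s: 11.3
tcp_pos: [0.5241, -0.2318, 0.0904]
ee_rot: [0.0, 0.782, 0.623, -0.0]
contact_force: [-3.8, 0.8, 14.0]
opening: 0.0085
finger_force: 108.3
```

Emit:
{"method": "send_rows", "body": {"deltas": [[0, 0, 0, 0.1], [0, 0, 0, 0.1], [0, 0, 0, 0.1], [0, 0, 0, 0]]}}

```text
time_s: 11.63
tcp_pos: [0.5238, -0.2317, 0.0904]
ee_rot: [0.0, 0.866, 0.5, -0.0]
contact_force: [-4.2, 0.4, 13.9]
opening: 0.0083
finger_force: 108.4
```

```bash
python3 st.py
```

```text
t 11.6333 p [ 0.5238 -0.2317  0.0904] yaw -0.5243 Ftool [ -1.8  -3.8 -13.9] Mtool [ 0.552 -0.324 -0.012] shoulder over face -0.0001 err [ 0.001  -0.0004] q6 0.065
```

Emit:
{"method": "send_rows", "body": {"deltas": [[0, 0, 0, 0.1], [0, 0, 0, 0.1], [0, 0, 0, 0.1], [0, 0, 0, 0.1], [0, 0, 0, 0.1]]}}

```text
time_s: 12.05
tcp_pos: [0.5235, -0.2316, 0.0904]
ee_rot: [-0.0, 0.963, 0.27, -0.0]
contact_force: [-5.3, 0.9, 15.5]
opening: 0.0087
finger_force: 108.5
```

Emit:
{"method": "send_rows", "body": {"deltas": [[0, 0, 0, 0.1], [0, 0, 0, 0.1], [0, 0, 0, 0.1], [0, 0, 0, 0.1], [0, 0, 0, 0.1]]}}

```text
time_s: 12.47
tcp_pos: [0.5235, -0.2313, 0.0904]
ee_rot: [-0.0, 1.0, 0.023, -0.001]
contact_force: [-4.5, 1.8, 13.9]
opening: 0.0087
finger_force: 108.6
```

Emit:
{"method": "send_rows", "body": {"deltas": [[0, 0, 0, 0.05], [0, 0, 0, 0], [0, 0, 0, 0]]}}

```text
time_s: 12.72
tcp_pos: [0.5234, -0.2312, 0.0904]
ee_rot: [-0.0, 1.0, 0.0, -0.001]
contact_force: [-4.4, 1.5, 14.0]
opening: 0.0088
finger_force: 108.6
```

```bash
python3 st.py; python3 - <<'E'
from h import *
c=snap('wrist','w8');t=snap('top','t8')
a=cv2.resize(c['image'][120:350,160:420],(520,460));b=cv2.resize(t['image'][195:265,295:375],(320,280),interpolation=2)
o=np.zeros((460,800,3),np.uint8);o[:,:470]=a[:,25:495];o[:280,475:795]=b;cv2.imwrite('pics/m8.png',o[:,:,::-1])
E
```

```text
t 12.7167 p [ 0.5234 -0.2312  0.0904] yaw -1.5701 Ftool [ -4.4  -1.5 -14. ] Mtool [ 0.335 -0.827 -0.136] shoulder over face -0.0001 err [ 0.0012 -0.0009] q6 1.11
```

View pics/m8.png

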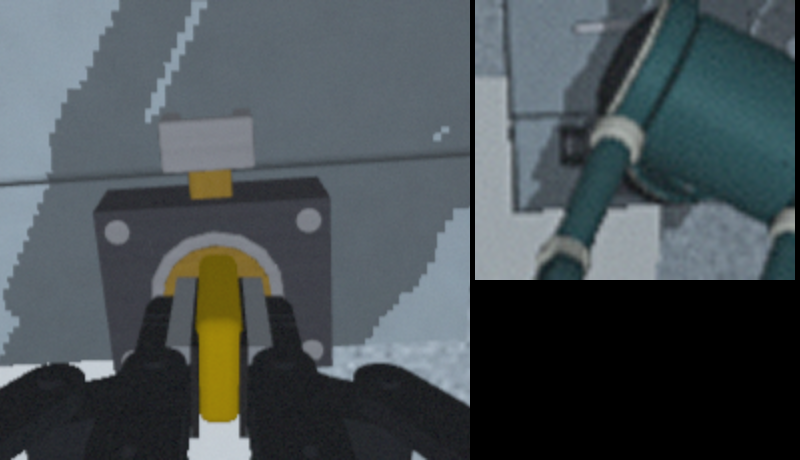

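The key is turned about 1.65 rad, but the brass bolt (crop 210,184) still shows in the gap. Because of the play, I'll turn on towards the stop and watch the moment.

Emit:
{"method": "send_rows", "body": {"deltas": [[0, 0, 0, 0.04], [0, 0, 0, 0.04], [0, 0, 0, 0], [0, 0, 0, 0]]}}

```text
time_s: 13.15
tcp_pos: [0.5234, -0.231, 0.0904]
ee_rot: [-0.001, 0.999, -0.04, -0.001]
contact_force: [-4.8, 2.8, 15.2]
opening: 0.0085
finger_force: 108.7
```

```bash
python3 st.py
```

```text
t 13.15 p [ 0.5234 -0.231   0.0904] yaw -1.6501 Ftool [ -5.   -2.4 -15.2] Mtool [ 0.33  -0.973 -0.102] shoulder over face -0.0001 err [ 0.0012 -0.0008] q6 1.19
```

Emit:
{"method": "send_rows", "body": {"deltas": [[0, 0, 0, 0.04], [0, 0, 0, 0.04], [0, 0, 0, 0], [0, 0, 0, 0]]}}

```text
time_s: 13.48
tcp_pos: [0.5233, -0.2309, 0.0904]
ee_rot: [-0.001, 0.997, -0.079, -0.001]
contact_force: [-6.0, 3.3, 15.4]
opening: 0.0088
finger_force: 108.8
```

```bash
python3 st.py; python3 - <<'E'
from h import *
c=snap('wrist','w9');a=pickle.load(open('w8.pkl','rb'))
for k in(a,c):
    print([(int(n),p.tolist()) for n,p,m in blobs(k['image'],(15,90,50),(35,255,255),(200,190,330,225),15)][:3])
    yw=blobs(k['image'],(24,150,150),(32,255,255),(220,230,320,400),60)[0]
    ys,xs=np.nonzero(yw[2]);print('head axis',np.polyfit(ys,xs,1)[0],yw[1])
E
```

```text
t 13.4833 p [ 0.5233 -0.2309  0.0904] yaw -1.7298 Ftool [ -6.4  -2.3 -15.4] Mtool [ 0.279 -0.964 -0.168] shoulder over face -0.0001 err [ 0.0013 -0.0008] q6 1.27
[(297, [277.3, 212.1])]
head axis -0.003122521038363874 [281.6 305.4]
[(302, [269.5, 212.9])]
head axis 0.010146334988319966 [281.4 305.1]
```

Emit:
{"method": "send_rows", "body": {"deltas": [[0, 0, 0, 0.04], [0, 0, 0, 0.04], [0, 0, 0, 0], [0, 0, 0, 0]]}}

```text
time_s: 13.87
tcp_pos: [0.5231, -0.2309, 0.0904]
ee_rot: [-0.001, 0.993, -0.119, -0.001]
contact_force: [-6.5, 2.9, 14.8]
opening: 0.0089
finger_force: 108.9
```

```bash
python3 st.py; python3 - <<'E'
from h import *
c=snap('wrist','w10')
cv2.imwrite('pics/w10c.png',cv2.resize(c['image'][170:350,180:380],None,fx=3,fy=3)[:,:,::-1])
E
```

```text
t 13.8667 p [ 0.5231 -0.2309  0.0904] yaw -1.8096 Ftool [ -7.1  -1.3 -14.8] Mtool [ 0.285 -1.114 -0.228] shoulder over face -0.0001 err [ 0.0014 -0.0009] q6 1.35
```

View pics/w10c.png

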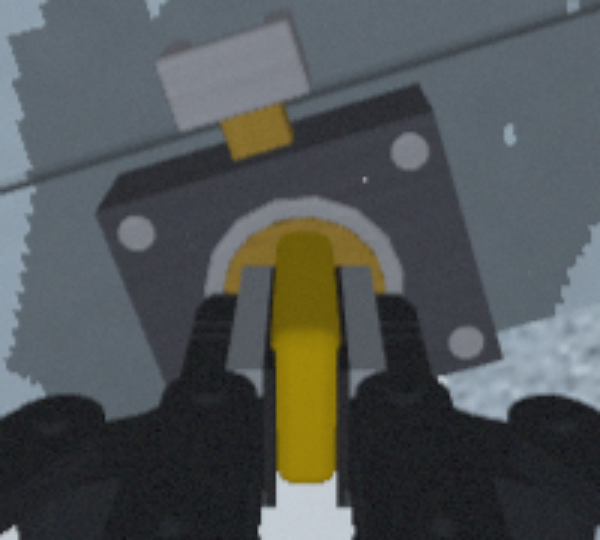

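```bash
python3 - <<'E'
from h import *
from plant import job
a=pickle.load(open('scene.pkl','rb'));c=snap('scene','s11')
for k in(a,c):
    print([(n,[(int(q),p.tolist()) for q,p,_ in blobs(k['image'],*COL[n],(228,190,265,240),20)][:1]) for n in'BK'])
E
python3 st.py; python3 -c "
from plant import job;print(job.job_done())"
```

```text
[('B', [(60, [254.2, 200.0])]), ('K', [(53, [238.6, 212.9])])]
[('B', [(60, [254.2, 200.0])]), ('K', [(49, [238.5, 212.9])])]
t 13.9667 p [ 0.5232 -0.2309  0.0904] yaw -1.8095 Ftool [ -6.5  -1.6 -16.5] Mtool [ 0.157 -1.107 -0.242] shoulder over face -0.0001 err [ 0.0014 -0.0009] q6 1.35
the job is handed in; nothing more can be done
None
```

I handed the job in at 14.0 s with the yellow key seated in the lock, turned clockwise and still gripped; the gripper turned 1.89 rad and the rising moment suggests the cylinder is at its stop, but the camera views didn't show the bolt drawn, and the blue and black keys have not moved.

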